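Snap the food box lid shut

ROBOT

A 6-joint arm with a two-finger parallel gripper is mounted at the origin on a cart in front of the work surface, level with it; the furniture and walls round the work are solid. World frame = base frame: x ahead of the robot, y to its left, z up, the work surface at z = 0. Lengths are in m, angles in rad, forces in N, time in s.
With the tool pointing down it reaches from about 0.25 to 0.775 m from the base axis. Payload 4 kg.
Tool frame: the origin (TCP) lies at the very end of the fingers, on their centre line; the grasp point (between the pads) lies 19 mm behind it; z points along the fingers, y is the line along which they close (so a half turn about z gives the same grasp; the last joint's range is limited). The gripper opens to 85 mm and grips with 20 to 120 N. Pads are 22 mm wide; open, the fingers measure 114 mm over their backs; the gripper's body (76 mm by 85 mm) begins 54 mm behind the grasp point. The pads swing forward as they close: fully open they stand 13 mm farther back than shut.
Start: joints at [1.145, 0.087, 1.371, -0, 1.684, -0.103], TCP at [0.174, 0.522, 0.231] pointing down, gripper open.
Joint ranges: [-3.1, 3.1], [-0.76, 2.03], [0.27, 2.55], [-1.08, 4.22], [0.17, 2.65], [-2.57, 2.57]. Speed limits (rad/s): [2.79, 2.79, 3.14, 3.14, 3.14, 3.14].

INTERFACE

Orientations are given as a unit quaternion [w, x, y, z].
In Python, from workcell import arm gives the robot as it stands. The module is installed in compiled form; this text tells all that it offers.
- The arm moves only by the tool arm_command, never from a script. Its argument "moves" is one flat list of numbers, 7 for each row, row after row: the shift along the tool's x, y, z in mm, then the turn, a rotation vector about the tool's x, y, z in degrees, then the finger opening in mm, from 0 to 85.4. A call has 1 to 8 rows; each row shifts and turns the commanded pose from where the row before left it, along the tool's axes as they then stand; what a row does not reach is not made up. A row lasts 1/8 s, in which the tool goes at most 62.5 mm and 10.7 degrees, less where a joint would pass 70% of its speed; a pose out of reach is approached as far as the arm can. A call is refused whole if a number of a shift passes 62.5 or a number of a turn 10.7, either way. A call with a gripper value outside its range is refused whole. The fingers move at their own pace and stop on an object; the grip force is fixed at half the most. Time passes only in rows, so rows that do not move let the fingers close. It gives the time, the measured TCP pose, the force, the opening and the grip force at its end, in the units of the state.
- arm.state(): the state, without advancing time (a new reading comes with each control period).
- arm.read_camera(name): name is "scene" or "top"; returns (picture, depth): 400x640x3 uint8, red, green, blue; 400x640 float32, m along the optical axis (not along the pixel's ray), 0 where there is no reading.
- arm.get_calibration(name): a dict with "camera_matrix" (3x3 intrinsics, pixels), "distortion" ([k1, k2, p1, p2, k3] as OpenCV has them; the pictures are not rectified), "origin" and "attitude" of the camera in the world. Camera axes: x right, y down, z forward; pixel columns grow to the right and rows downward; lengths in m; the calibration is good to about 2 mm. A picture is of the moment at which its call begins. get_calibration takes no time and is no camera call.
- arm.close_job(): hands the job in; it is judged then, once.
The state is a dict: "time": time; "joint_positions": joint angles; "joint_velocities": joint speeds; "joint_efforts": joint torques, N m; "eef_pos": TCP position; "ee_rot": TCP orientation; "contact_force": force on the tool from outside, world axes, zero at the start; "torque": the same for the moment, N m; "opening": finger opening in m; "gripper_force": force on a finger pad.
Only numpy, scipy, OpenCV 4.12 (cv2) and the standard library are available. Lean on these libraries where they do the work, as an engineer would, in place of code of your own. Each camera call takes 0.05 s, during which the arm holds its last target. There are 200 camera calls.

TASK

The lid of the biscuit box is on, but its rim has not snapped shut: press down on every rim section that still stands up until all four sides have clicked fully home and stay down. Only press: do not pick up or tip the box or push it away from its place, leave the things around it alone, and take the hand away at the end.

Things in the scene. Friction and masses are not known exactly. Their poses are not given: they have to be found in the camera images.
- foodbox: Clear plastic food box of biscuits with a white press-on lid, loose, about 1 kg, 130 (x) x 180 (y) mm over the lid. Origin: centre of its underside, z up. The flat middle of the lid lies 62 mm and its four fixed corners 70 mm above the worktop. Between the corners the rim is four straight sections, 15 mm wide, one per side: top at 78 mm while up, 70 mm when shut.
- rim_near_top (a point): Middle of the top face of the near rim section (142 mm long, on the box's -x long side, 15 mm wide); it moves with the section. In the box frame it is at x, y = (-57.5, 0) mm, 78 mm up when up and 70 mm when shut.
- rim_near (a joint): How far the near rim section is pressed down, m: 0 = up, 0.008 = clicked shut. It snaps: pushing takes up to about 10 N, past half way (0.004) it clicks down by itself and stays, short of that it springs back up. It stops firmly at 0.008. Up at the start.
- rim_far_top (a point): Middle of the top face of the far rim section (142 mm long, on the box's +x long side, 15 mm wide); it moves with the section. In the box frame it is at x, y = (57.5, 0) mm, 78 mm up when up and 70 mm when shut.
- rim_far (a joint): How far the far rim section is pressed down, m: 0 = up, 0.008 = clicked shut. It snaps: pushing takes up to about 10 N, past half way (0.004) it clicks down by itself and stays, short of that it springs back up. It stops firmly at 0.008. Up at the start.
- rim_left_top (a point): Middle of the top face of the left rim section (92 mm long, on the box's +y short side, 15 mm wide); it moves with the section. In the box frame it is at x, y = (0, 82.5) mm, 78 mm up when up and 70 mm when shut.
- rim_left (a joint): How far the left rim section is pressed down, m: 0 = up, 0.008 = clicked shut. It snaps: pushing takes up to about 10 N, past half way (0.004) it clicks down by itself and stays, short of that it springs back up. It stops firmly at 0.008. Up at the start.
- rim_right_top (a point): Middle of the top face of the right rim section (92 mm long, on the box's -y short side, 15 mm wide); it moves with the section. In the box frame it is at x, y = (0, -82.5) mm, 78 mm up when up and 70 mm when shut.
- rim_right (a joint): How far the right rim section is pressed down, m: 0 = up, 0.008 = clicked shut. It snaps: pushing takes up to about 10 N, past half way (0.004) it clicks down by itself and stays, short of that it springs back up. It stops firmly at 0.008. Up at the start.
- spice_jar_2: Glass spice jar with a red cap, 41 mm wide, 105 mm tall, standing beside the right side of the box; loose, not to be touched. Origin at the centre of its underside.
- tin_1: Food tin, 76 mm wide, 58 mm tall, standing behind the box; loose, not to be touched. Origin at the centre of its underside.
- lemon_1: Lemon, 71 x 53 x 51 mm, lying to the left of the box; loose, not to be touched. Origin at the centre of its underside.
- glass_1: Drinking glass, 80 mm wide, 91 mm tall, on the left; loose, not to be touched. Origin at the centre of its underside.
- tomato_1: Tomato, 75 mm wide, 79 mm tall, on the right; loose, not to be touched. Origin at the centre of its underside.
- cut_teaspoon_1: Teaspoon, 132 x 26 x 9 mm, lying on the left; loose, not to be touched. Origin at the centre of its underside.

How it is judged:
By the outcome, as a careful person would: the job done as asked, in the order asked, and still so for the second after the job is handed in, with the robot touching nothing.
It also fails if it takes over 58 s, if anything falls off the work surface, if the arm or the gripper's body presses on something with over 40 N, if the wrist force passes 120 N, or if a joint passes its speed limit or range.

## Working session

There is one attempt and no reset: what is moved stays moved. The work goes in short steps, Python scripts to look and compute and a tool call to move; the robot and the scene stay as the last step left them, time stands still between calls to the robot, and variables do not carry over. Pictures are saved under pics/ and viewed, at most 10 in all, crops included, and the job is handed in when it is done.

Besides the shell and the picture viewer there is one more tool, called by a JSON object that holds its "name" and its "arguments". arm_command: Moves the arm, as the interface text tells. Its arguments: {"type":"object","properties":{"moves":{"type":"array","items":{"type":"number"}}},"required":["moves"]}

```bash
mkdir -p pics; cat > h.py <<'E'
import numpy as np,cv2
from workcell import arm
from scipy.spatial.transform import Rotation as R
def cal(n):
    c=arm.get_calibration(n);a=np.array(c["attitude"],float)
    Rm=a if a.shape==(3,3) else R.from_quat(a[[1,2,3,0]]).as_matrix()
    return np.array(c["camera_matrix"]),np.array(c["distortion"]),np.array(c["origin"]),Rm
def onplane(n,px,z):
    K,d,o,Rm=cal(n);u=cv2.undistortPoints(np.array(px,float).reshape(-1,1,2),K,d)[:,0]
    r=np.c_[u,np.ones(len(u))]@Rm.T
    return o+r*((z-o[2])/r[:,2])[:,None]
def cloud(n,D):
    K,d,o,Rm=cal(n);h,w=D.shape
    g=np.stack(np.meshgrid(np.arange(w),np.arange(h)),-1).reshape(-1,1,2).astype(float)
    u=cv2.undistortPoints(g,K,d)[:,0]
    return (np.c_[u,np.ones(len(u))]*D.reshape(-1,1)@Rm.T+o).reshape(h,w,3)
E
python3 - <<'E'
from h import *
print(arm.get_calibration("top"),arm.get_calibration("scene"))
print(arm.state())
for n in("top","scene"):
    p,D=arm.read_camera(n);np.savez(n,p=p,D=D);cv2.imwrite(f"pics/{n}1.png",p[:,:,::-1])
E
```

```text
{'camera_matrix': array([[403.92775781,   0.        , 324.48028065],
       [  0.        , 403.92775781, 195.91170208],
       [  0.        ,   0.        ,   1.        ]]), 'distortion': array([0.03553799, 0.        , 0.        , 0.        , 0.        ]), 'origin': array([0.36633918, 0.02063044, 1.101176  ]), 'attitude': array([ 0.06377927, -0.6991757 ,  0.71022758, -0.05159779])} {'camera_matrix': array([[430.52926048,   0.        , 320.79930838],
       [  0.        , 430.52926048, 195.97847672],
       [  0.        ,   0.        ,   1.        ]]), 'distortion': array([-0.07858261,  0.        ,  0.        ,  0.        ,  0.        ]), 'origin': array([-0.25361444, -0.84421284,  0.69742358]), 'attitude': array([-0.48221151,  0.79247218, -0.323645  ,  0.18631642])}
{'time': 0.0, 'joint_positions': array([ 1.14486655e+00,  8.79545927e-02,  1.37228092e+00,  1.77474326e-05,
        1.68363000e+00, -1.03092027e-01]), 'joint_velocities': array([-1.66618902e-04,  1.74420832e-03, -4.88970064e-04,  1.32476538e-03,
        9.78900398e-05,  1.23983919e-03]), 'joint_efforts': array([ 5.32743725e-04, -3.51874852e+01, -3.13270390e+01, -9.32960393e-05,
        1.09198850e-02,  1.32557730e-05]), 'eef_pos': array([0.17427334, 0.52111679, 0.23012585]), 'ee_rot': array([-3.05616440e-04,  1.60717720e-01,  9.86999758e-01, -1.09459868e-03]), 'contact_force': array([ 0.20050906,  0.30238041, -0.11004583]), 'torque': array([ 0.03038598,  0.01039987, -0.01227232]), 'gripper_force': 0.0, 'opening': 0.08528514853941639}
```

View pics/top1.png

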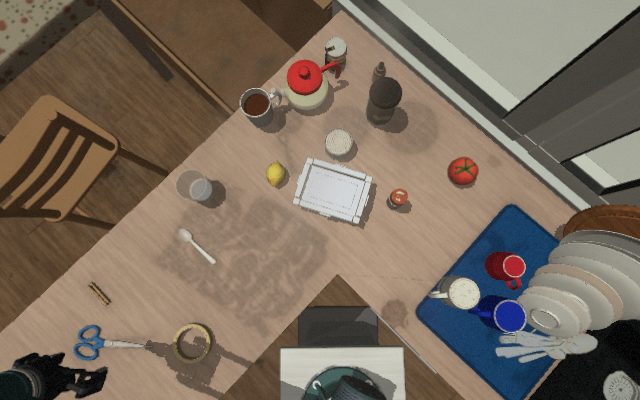

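View pics/scene1.png

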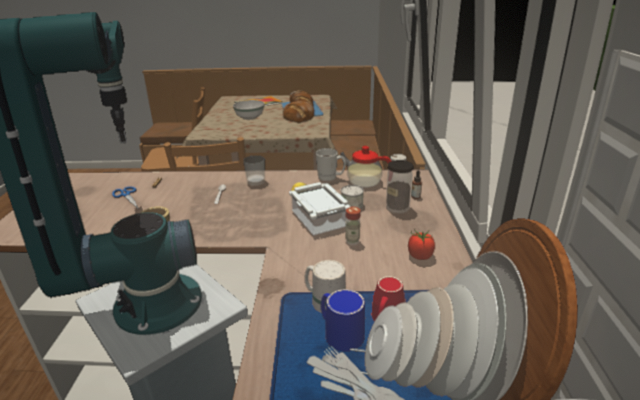

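The top view shows the box lid at about (333,191). The lemon is at (276,174), the tin at (339,144) and the jar at (399,199). I'll measure the lid.

```bash
python3 - <<'E'
from h import *
f=np.load("top.npz");p,D=f["p"],f["D"]
C=cloud("top",D)
hsv=cv2.cvtColor(p,cv2.COLOR_RGB2HSV)
m=((hsv[:,:,1]<45)&(hsv[:,:,2]>120)&(C[...,2]>.052)&(C[...,2]<.09)).astype(np.uint8)
w=np.zeros_like(m);w[150:232,284:382]=1;w[:160,:352][:, :]=w[:160,:352];m&=w
n,l,s,c=cv2.connectedComponentsWithStats(m);k=1+s[1:,4].argmax();print(s[k],c[k])
m=(l==k).astype(np.uint8)
cs,_=cv2.findContours(m,0,1);r=cv2.minAreaRect(np.vstack(cs).astype(np.float32));print(r)
b=cv2.boxPoints(r)
W=onplane("top",b,.072);print(W.round(4));print("centre",W.mean(0).round(4),[np.linalg.norm(W[i]-W[(i+1)%4]).round(4) for i in range(4)])
for i in range(4):
    e=W[(i+1)%4]-W[i];print(np.degrees(np.arctan2(e[1],e[0])).round(1))
P=C[m>0];
# section heights
cen=W.mean(0)[:2];es=[W[(i+1)%4]-W[i] for i in range(4)]
L=max(es,key=np.linalg.norm);yv=L[:2]/np.linalg.norm(L[:2]);yv*=np.sign(yv[1]);xv=np.array([yv[1],-yv[0]])
q=np.c_[(P[:,:2]-cen)@xv,(P[:,:2]-cen)@yv]
print("ext",q.min(0),q.max(0))
for nm,(a,bb) in dict(near=(-.0575,0),far=(.0575,0),left=(0,.0825),right=(0,-.0825),mid=(0,0)).items():
    s=(abs(q[:,0]-a)<(.005 if a else .03))&(abs(q[:,1]-bb)<(.005 if bb else .05));print(nm,s.sum(),np.median(P[s,2]))
for nm,px in dict(jar=(399,196),tin=(339,141),lemon=(276,174)).items(): print(nm,C[px[1],px[0]],onplane("top",[px],dict(jar=.105,tin=.058,lemon=.05)[nm])[0])
cr=cv2.resize(p[135:240,255:425],None,fx=4.5,fy=4.5,interpolation=cv2.INTER_CUBIC)
cv2.imwrite("pics/c.png",cr[:,:,::-1])
E
```

```text
[ 293  158   79   66 3372] [332.28766311 189.81702254]
((332.5, 189.49998474121094), (72.73237609863281, 52.493804931640625), 18.43494987487793)
[[ 0.5194  0.1272  0.072 ]
 [ 0.651   0.0834  0.072 ]
 [ 0.586  -0.0955  0.072 ]
 [ 0.4572 -0.0488  0.072 ]]
centre [0.5534 0.0166 0.072 ] [np.float64(0.1387), np.float64(0.1903), np.float64(0.1369), np.float64(0.1866)]
-18.4
-110.0
160.1
70.5
ext [-0.06920045 -0.09439421] [0.06963333 0.09489015]
near 150 0.07891160476562498
far 147 0.07858586104523035
left 89 0.07868181825262077
right 87 0.07852194463439299
mid 867 0.06433270751395082
jar [ 0.52751199 -0.14900568  0.10345178] [ 0.52726189 -0.14874245  0.105     ]
tin [ 0.68793291 -0.00360332  0.05352488] [ 0.6865592 -0.0034998  0.058    ]
lemon [0.60085942 0.16578628 0.05140456] [0.60117319 0.16598049 0.05      ]
```

View pics/c.png

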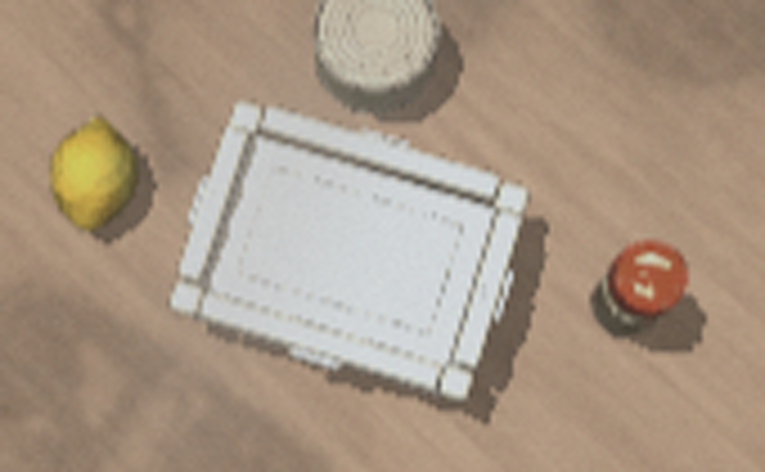

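All four sections are up, at about 78.5 mm. The clasp tabs bias the outline, so I'll take the pose from the lid's corners in the crop: (237,101), (527,186), (468,399) and (170,307).

```bash
python3 - <<'E'
from h import *
c=np.array([(237,101),(527,186),(468,399),(170,307)])
px=(c+.5)/4.5-.5+np.array([255,135])
W=onplane("top",px,.070)[:,:2];print(W.round(4))
print([np.linalg.norm(W[i]-W[(i+1)%4]).round(4) for i in range(4)])
for i in range(4):
    e=W[(i+1)%4]-W[i];print(np.degrees(np.arctan2(e[1],e[0])).round(1))
cen=W.mean(0)
yv=(W[0]-W[1])/np.linalg.norm(W[0]-W[1])+(W[3]-W[2])/np.linalg.norm(W[3]-W[2]);yv/=np.linalg.norm(yv);xv=np.array([yv[1],-yv[0]])
print("cen",cen,"yaw",np.degrees(np.arctan2(xv[1],xv[0])))
s=arm.state();Rt=R.from_quat(np.array(s["ee_rot"])[[1,2,3,0]]).as_matrix();print(Rt.round(3))
for nm,(a,b) in dict(near=(-.0575,0),far=(.0575,0),left=(0,.0825),right=(0,-.0825)).items():
    w=cen+a*xv+b*yv;d=np.r_[w,.11]-s["eef_pos"];print(nm,w.round(4),"tool shift mm",(Rt.T@d*1e3).round(1))
E
```

```text
[[ 0.6408  0.081 ]
 [ 0.587  -0.0864]
 [ 0.4641 -0.0489]
 [ 0.5198  0.1204]]
[np.float64(0.1759), np.float64(0.1285), np.float64(0.1782), np.float64(0.1273)]
-107.8
163.0
71.8
-18.0
cen [0.55291419 0.01652395] yaw -18.00399345504498
[[-0.948  0.317 -0.001]
 [ 0.317  0.948 -0.002]
 [ 0.    -0.002 -1.   ]]
near [0.4982 0.0343] tool shift mm [-461.7 -358.7  120.9]
far [ 0.6076 -0.0012] tool shift mm [-576.7 -357.7  120.8]
left [0.5784 0.095 ] tool shift mm [-518.5 -275.7  120.7]
right [ 0.5274 -0.0619] tool shift mm [-519.9 -440.7  121. ]
```

{"name": "arm_command", "arguments": {"moves": [-40,-22,0,0,0,0,0,-40,-22,0,0,0,0,0,-40,-22,0,0,0,0,0,-40,-22,0,0,0,0,0,-40,-22,0,0,0,0,0,-40,-22,0,0,0,0,0,-40,-22,0,0,0,0,0,-40,-22,0,0,0,0,0]}}

```text
time: 1.1
eef_pos: [0.4227, 0.2519, 0.2308]
ee_rot: [-0.0, 0.161, 0.987, -0.0]
contact_force: [0.3, 0.5, 0.2]
opening: 0.0004
gripper_force: 0.0
```

{"name": "arm_command", "arguments": {"moves": [-40,-20,0,0,0,0,0,-40,-20,0,0,0,0,0,-40,-20,0,0,0,0,0,-40,-20,0,0,0,0,0,-38,-20,0,0,0,0,0,0,0,40,0,0,0,0,0,0,40,0,0,0,0,0,0,40,0,0,0,0]}}

```text
time: 2.1
eef_pos: [0.5778, 0.0953, 0.1094]
ee_rot: [-0.0, 0.161, 0.987, -0.0]
contact_force: [0.3, 0.7, 0.1]
opening: -0.0001
gripper_force: 0.0
```

{"name": "arm_command", "arguments": {"moves": [0,0,0,0,0,0,0,0,0,0,0,0,0,0]}}

```text
time: 2.35
eef_pos: [0.5789, 0.0957, 0.1127]
ee_rot: [0.001, 0.161, 0.987, 0.0]
contact_force: [0.6, -0.4, 0.3]
opening: -0.0
gripper_force: 0.0
```

```bash
python3 - <<'E'
from h import *
p,D=arm.read_camera("top");s=cv2.resize(p[135:240,255:425],None,fx=3.5,fy=3.5)
q,_=arm.read_camera("scene");t=cv2.resize(q[150:250,260:430],None,fx=3.5,fy=3.5)
h=max(s.shape[0],t.shape[0]);cv2.imwrite("pics/v1.png",np.vstack([s[:240],t])[:600,:,::-1])
print(arm.state()["eef_pos"])
E
```

```text
[0.57974661 0.09572095 0.11410386]
```

View pics/v1.png

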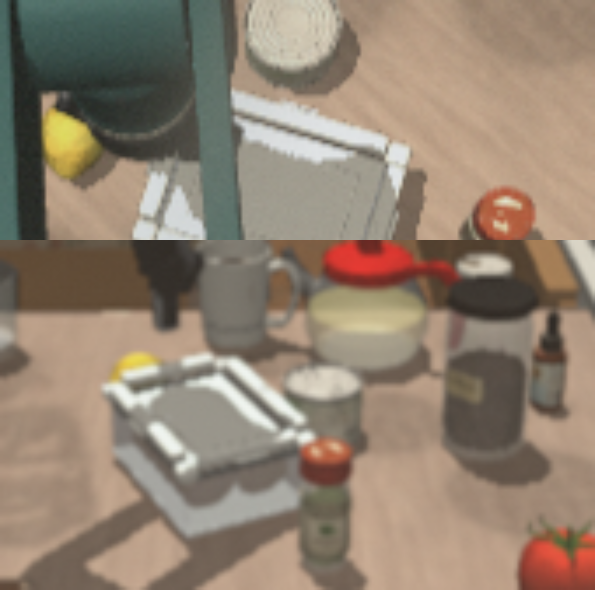

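{"name": "arm_command", "arguments": {"moves": [0,0,15,0,0,0,0,0,0,12,0,0,0,0,0,0,3,0,0,0,0,0,0,0,0,0,0,0]}}

```text
time: 2.95
eef_pos: [0.5778, 0.0956, 0.0806]
ee_rot: [-0.001, 0.161, 0.987, -0.0]
contact_force: [0.9, -0.4, 0.3]
opening: 0.0002
gripper_force: 0.0
```

The fingertips (crop (165,325)) hang right over the middle of the left rim (160,372), so I'll press now.

{"name": "arm_command", "arguments": {"moves": [0,0,3,0,0,0,0,0,0,2,0,0,0,0,0,0,2,0,0,0,0,0,0,0,0,0,0,0]}}

```text
time: 3.45
eef_pos: [0.5787, 0.0956, 0.0755]
ee_rot: [0.001, 0.161, 0.987, 0.0]
contact_force: [-0.2, -0.3, 2.6]
opening: 0.0001
gripper_force: 1.3
```

{"name": "arm_command", "arguments": {"moves": [0,0,2,0,0,0,0,0,0,0,0,0,0,0]}}

```text
time: 3.7
eef_pos: [0.5778, 0.0955, 0.0715]
ee_rot: [-0.001, 0.161, 0.987, -0.0]
contact_force: [0.1, -0.5, -0.9]
opening: -0.0
gripper_force: 0.0
```

{"name": "arm_command", "arguments": {"moves": [0,0,2,0,0,0,0,0,0,0,0,0,0,0]}}

```text
time: 3.95
eef_pos: [0.5782, 0.0955, 0.0701]
ee_rot: [-0.0, 0.161, 0.987, 0.0]
contact_force: [0.2, -0.0, 0.5]
opening: 0.0005
gripper_force: 0.1
```

{"name": "arm_command", "arguments": {"moves": [0,0,2,0,0,0,0,0,0,0,0,0,0,0]}}

```text
time: 4.2
eef_pos: [0.5782, 0.0956, 0.07]
ee_rot: [0.0, 0.161, 0.987, 0.0]
contact_force: [-3.4, -0.9, 7.2]
opening: 0.0001
gripper_force: 3.7
```

The left section is home. Next is the far one.

{"name": "arm_command", "arguments": {"moves": [0,0,-15,0,0,0,0,0,0,-17,0,0,0,0,-29,-41,0,0,0,0,0,-29,-41,0,0,0,0,0,0,0,10,0,0,0,0,0,0,10,0,0,0,0,0,0,0,0,0,0,0]}}

```text
time: 5.08
eef_pos: [0.6061, 0.0006, 0.0789]
ee_rot: [-0.001, 0.16, 0.987, 0.0]
contact_force: [0.5, 0.2, -0.2]
opening: -0.0002
gripper_force: 0.0
```

{"name": "arm_command", "arguments": {"moves": [0,0,3,0,0,0,0,0,0,2,0,0,0,0,0,0,2,0,0,0,0,0,0,0,0,0,0,0]}}

```text
time: 5.58
eef_pos: [0.6072, -0.0001, 0.0734]
ee_rot: [0.0, 0.16, 0.987, 0.0]
contact_force: [0.1, -0.4, -0.4]
opening: -0.0001
gripper_force: 0.0
```

{"name": "arm_command", "arguments": {"moves": [0,0,2,0,0,0,0,0,0,2,0,0,0,0,0,0,0,0,0,0,0]}}

```text
time: 5.95
eef_pos: [0.6072, -0.0005, 0.07]
ee_rot: [0.0, 0.161, 0.987, 0.0]
contact_force: [-2.5, 0.6, 4.0]
opening: 0.0001
gripper_force: 2.3
```

{"name": "arm_command", "arguments": {"moves": [0,0,2,0,0,0,0,0,0,0,0,0,0,0]}}

```text
time: 6.2
eef_pos: [0.6073, -0.0005, 0.07]
ee_rot: [0.001, 0.161, 0.987, 0.0]
contact_force: [-5.0, 0.7, 12.0]
opening: 0.0002
gripper_force: 5.8
```

{"name": "arm_command", "arguments": {"moves": [0,0,-16,0,0,0,0,0,0,-18,0,0,0,0,28,-41,0,0,0,0,0,28,-41,0,0,0,0,0,0,0,10,0,0,0,0,0,0,10,0,0,0,0,0,0,0,0,0,0,0]}}

```text
time: 7.08
eef_pos: [0.5281, -0.0599, 0.0801]
ee_rot: [-0.001, 0.16, 0.987, 0.0]
contact_force: [0.6, -0.6, -1.1]
opening: 0.0001
gripper_force: 0.0
```

{"name": "arm_command", "arguments": {"moves": [0,0,3,0,0,0,0,0,0,2,0,0,0,0,0,0,2,0,0,0,0,0,0,0,0,0,0,0]}}

```text
time: 7.58
eef_pos: [0.529, -0.0601, 0.075]
ee_rot: [0.001, 0.16, 0.987, 0.0]
contact_force: [-0.2, 1.5, 2.0]
opening: 0.0
gripper_force: 0.8
```

{"name": "arm_command", "arguments": {"moves": [0,0,2,0,0,0,0,0,0,2,0,0,0,0,0,0,0,0,0,0,0]}}

```text
time: 7.95
eef_pos: [0.5279, -0.0606, 0.0701]
ee_rot: [-0.0, 0.161, 0.987, 0.0]
contact_force: [-0.9, 0.3, 1.5]
opening: 0.0004
gripper_force: 0.6
```

Next is the near section, a tool shift of about (+58,+81).

{"name": "arm_command", "arguments": {"moves": [0,0,3,0,0,0,0,0,0,0,0,0,0,0]}}

```text
time: 8.2
eef_pos: [0.528, -0.0607, 0.0699]
ee_rot: [0.0, 0.161, 0.987, -0.0]
contact_force: [-6.8, 0.6, 13.1]
opening: -0.0
gripper_force: 6.6
```

{"name": "arm_command", "arguments": {"moves": [0,0,-16,0,0,0,0,0,0,-18,0,0,0,0,29,41,0,0,0,0,0,29,40,0,0,0,0,0,0,0,10,0,0,0,0,0,0,10,0,0,0,0,0,0,0,0,0,0,0]}}

```text
time: 9.07
eef_pos: [0.4982, 0.0336, 0.08]
ee_rot: [-0.001, 0.161, 0.987, -0.0]
contact_force: [0.1, -0.1, 0.8]
opening: 0.0
gripper_force: 0.0
```

{"name": "arm_command", "arguments": {"moves": [0,0,3,0,0,0,0,0,0,2,0,0,0,0,0,0,2,0,0,0,0,0,0,0,0,0,0,0]}}

```text
time: 9.57
eef_pos: [0.4993, 0.0339, 0.0749]
ee_rot: [0.001, 0.161, 0.987, -0.0]
contact_force: [0.0, -2.1, 0.8]
opening: -0.0004
gripper_force: 0.7
```

{"name": "arm_command", "arguments": {"moves": [0,0,2,0,0,0,0,0,0,2,0,0,0,0,0,0,0,0,0,0,0]}}

```text
time: 9.95
eef_pos: [0.4986, 0.0347, 0.07]
ee_rot: [-0.0, 0.161, 0.987, 0.0]
contact_force: [0.5, -0.1, 0.8]
opening: 0.0003
gripper_force: 0.4
```

{"name": "arm_command", "arguments": {"moves": [0,0,3,0,0,0,0,0,0,0,0,0,0,0]}}

```text
time: 10.2
eef_pos: [0.4987, 0.0347, 0.0699]
ee_rot: [0.0, 0.161, 0.987, 0.0]
contact_force: [-5.6, -0.4, 14.0]
opening: 0.0002
gripper_force: 6.7
```

{"name": "arm_command", "arguments": {"moves": [0,0,-20,0,0,0,0,0,0,-40,0,0,0,0,0,0,-50,0,0,0,0,0,0,-50,0,0,0,0,40,25,0,0,0,0,0,40,30,0,0,0,0,0,40,30,0,0,0,0,0,40,30,0,0,0,0,0]}}

```text
time: 11.2
eef_pos: [0.3824, 0.1956, 0.227]
ee_rot: [-0.0, 0.161, 0.987, 0.0]
contact_force: [0.2, -0.1, -0.6]
opening: -0.0001
gripper_force: 0.0
```

{"name": "arm_command", "arguments": {"moves": [40,30,0,0,0,0,0,40,30,0,0,0,0,0,40,30,0,0,0,0,0,40,30,0,0,0,0,0,40,30,0,0,0,0,0,40,30,0,0,0,0,0,30,30,0,0,0,0,0,0,0,0,0,0,0,0]}}

```text
time: 12.2
eef_pos: [0.1923, 0.4808, 0.2262]
ee_rot: [-0.0, 0.159, 0.987, -0.001]
contact_force: [1.3, -1.0, -0.4]
opening: -0.0007
gripper_force: 0.0
```

```bash
python3 - <<'E'
from h import *
p,D=arm.read_camera("top");C=cloud("top",D);C0=cloud("top",np.load("top.npz")["D"])
cen=np.array([.5529,.0165]);t=np.radians(-18);xv=np.array([np.cos(t),np.sin(t)]);yv=np.array([-xv[1],xv[0]])
for lab,c in(("before",C0),("now",C)):
    P=c[140:235,280:385].reshape(-1,3);q=np.c_[(P[:,:2]-cen)@xv,(P[:,:2]-cen)@yv]
    print(lab,[(n,round(float(np.median(P[(abs(q[:,0]-a)<(.005 if a else .03))&(abs(q[:,1]-b)<(.005 if b else .05)),2])),4)) for n,a,b in(("near",-.0575,0),("far",.0575,0),("left",0,.0825),("right",0,-.0825),("mid",0,0))])
q,_=arm.read_camera("scene")
s=cv2.resize(p[135:240,255:425],None,fx=3,fy=3,interpolation=2);t=cv2.resize(q[150:250,260:430],None,fx=3,fy=2.8,interpolation=2)
cv2.imwrite("pics/v2.png",np.vstack([s,t])[:600,:,::-1]);print(arm.state()["eef_pos"],arm.state()["time"])
E
```

```text
before [('near', 0.0778), ('far', 0.0781), ('left', 0.0783), ('right', 0.0784), ('mid', 0.0643)]
now [('near', 0.0699), ('far', 0.0703), ('left', 0.0708), ('right', 0.0704), ('mid', 0.0643)]
[0.19391212 0.47894347 0.22670672] 12.3
```

View pics/v2.png

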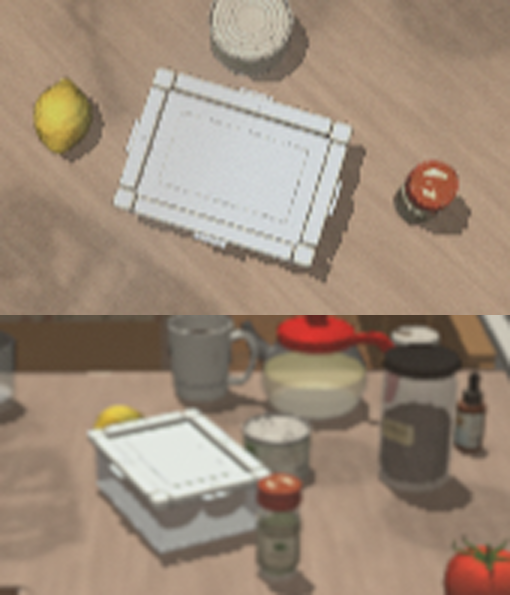

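All four sections now lie flush with the corners (lid at about (235,165) in the crop), at about 70 mm. The box and the things around it haven't moved, and the hand is clear.

```bash
python3 -c "
from workcell import arm
print(arm.close_job())"
```

```text
the job is handed in; nothing more can be done
None
```

All four rim sections are clicked shut at about 70 mm, the box and its neighbours are in place, the hand is away, and the job is handed in (about 12 s used).

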